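# Stand the amber backlight up on its kickstand and hold it

### The job

The LED backlight panel lies on its face with its kickstand folded flat on its back. First flip the kickstand up and over its snap point, all the way out to its stop; then take the panel by its carrying handle, tip it up on its bottom edge and finish still holding it by the handle, upright and still, with the bottom edge and the kickstand's foot both down on the bench, so that it cannot tip while the amber is set in front of it. Leave the amber pieces and the folding lens where they are.

Things in the scene. Friction and masses are not known exactly. Their poses are not given: they have to be found in the camera images.
- panel: LED backlight: black housing, lit white face, yellow tube frame 18 mm thick, 158 mm from bottom to top edge, 218 mm wide, about 0.75 kg, loose. Starts on its face, handle towards the robot. Origin: middle of the panel in its face plane (z = 0 lying). +x to the top edge (handle), +y along the width, +z out of its back. Upright: +x up, face to the robot, stand pointing away.
- panel_handle (a point): Middle of the round black rubber grip of the handle, 13 mm thick, 76 mm long along panel y, fixed to the panel: panel frame (0.112, 0, 0.024) m. At the start its centre is 24 mm above the bench; 28 mm is free between it and the top tube.
- panel_bottom (a point): Middle of the bottom tube, on its centre line: panel frame (-0.070, 0, 0.009) m, tube radius 9 mm. The panel stands on this round tube, so it is 9 mm above the bench while the bottom edge is down.
- kickstand_hub (a point): Pivot of the kickstand between two steel cheeks on the back of the panel: panel frame (-0.042, 0, 0.031) m; the pivot runs along the panel's y axis. A small spring strut lies beside the leg, 22 mm to its +y side, from the hub to 50 mm towards the handle, no higher than the leg.
- kickstand_foot (a point): Centre of the round end of the kickstand's red rubber foot (16 mm thick, 36 mm long, 8 mm of it beyond this point), 85 mm from the pivot. Folded, it lies over the middle of the back, pointing to the handle, 31 mm above the bench, 6 mm clear of the back, nothing within 80 mm beside it. 8 mm above the bench when the foot stands on it.
- stand_leg (a joint): Kickstand angle, rad: 0 folded, foot towards the handle; grows as the foot is lifted off the back and over towards the bottom edge; 1.83 at its stop, fully out. A spring pulls it to folded below about 0.9 and to the stop above (about 2.5 N at the foot at either end, nothing at 0.9). With stand at the stop and foot down, the panel leans back 4 degrees.
- amber_lump: Rough dark amber lump, about 83x110x100 mm, on the bench right of the panel; leave alone. Origin: centre of its underside.
- amber_long: Polished orange amber piece, 31x59x15 mm, lying left of the panel, nearest the robot; leave alone. Origin: centre of its underside.
- flat_amber: Polished orange amber piece, 31x49x16 mm, lying left of the panel; leave alone. Origin: centre of its underside.
- folding_lens: White folding magnifier standing open, 42x72x84 mm, right of the panel, nearer the robot than the lump; leave alone. Origin: centre of its underside.

How it is judged:
On the way, in this order (a step that is already met when the one before it is completed fails the run):
1. the kickstand is flipped over its snap point and fully out, while the panel still lies on its face (value of joint stand_leg above 1.7 rad and angle between panel's own z axis and vertical below 0.35 rad), for 0.2 s.
2. the panel, held by its handle, is tipped more than halfway up (angle between panel's own x axis and vertical below 0.7 rad and contact force between the fingers and panel above 1 N), for 0.1 s.
At the end, for the whole second after the job is handed in: The kickstand is fully out (joint above 1.7 rad), the panel is within 0.19 rad (11 degrees) of upright with its top edge up, its bottom tube and the kickstand's foot are both within 10 mm of touching the bench, it is still, and the fingers are gripping it at the handle with more than 2 N (value of joint stand_leg above 1.7 rad and angle between panel's own x axis and vertical below 0.19 rad and height (world z) of panel_bottom below 0.019 m and height (world z) of kickstand_foot below 0.018 m and contact force between the fingers and panel above 2 N and distance between the grasp point and panel_handle below 0.06 m and linear speed of panel below 0.03 m/s and angular speed of panel below 0.2 rad/s); the arm keeps its last pose, push and grip.
It fails at once if an amber piece or the folding lens was pushed from its place by more than 25 mm (distance of any of amber_lump, amber_long, flat_amber, folding_lens from where it was at the start of the episode above 0.025 m).
It also fails if it takes over 64 s, if anything falls off the work surface, if the arm or the gripper's body presses on something with over 40 N, if the wrist force passes 120 N, or if a joint passes its speed limit or range.

### The arm

A 7-joint arm with a two-finger parallel gripper is mounted at the origin on a cart in front of the work surface, level with it; the furniture and walls round the work are solid. World frame = base frame: x ahead of the robot, y to its left, z up, the work surface at z = 0. Lengths are in m, angles in rad, forces in N, time in s.
With the tool pointing down it reaches from about 0.4 to 0.85 m from the base axis. Payload 4.5 kg.
Tool frame: the origin (TCP) lies at the very end of the fingers, on their centre line; the grasp point (between the pads) lies 19 mm behind it; z points along the fingers, y is the line along which they close (so a half turn about z gives the same grasp; the last joint's range is limited). The gripper opens to 88 mm and grips with 3 to 60 N. Pads are 18 mm wide; open, the fingers measure 123 mm over their backs; the gripper's body (75 mm by 187 mm) begins 45 mm behind the grasp point.
Start: joints at [1.335, 0.689, -0.195, 1.565, 0.157, 0.902, -0.215], TCP at [0.167, -0.602, 0.239] pointing down, gripper open.
Joint ranges: [-3.01, 3.01], [-0.46, 2.08], [-1.47, 1.51], [0.13, 2.56], [-1, 4.14], [0.04, 2.09], [-2.66, 2.66]. Speed limits (rad/s): [2.57, 2.57, 3.14, 3.14, 3.14, 3.14, 3.14].

### API

Orientations are given as [roll, pitch, yaw] about the fixed x, y, z axes, in that order (R = Rz(yaw) Ry(pitch) Rx(roll)).
In Python, from cell import ctrl gives the robot as it stands.
- The arm moves only by the tool arm_command, never from a script. Its argument "plan" is a list of rows, each a list of 7 numbers: the shift along the tool's x, y, z in mm, then the turn, a rotation vector about the tool's x, y, z in degrees, then the opening, from 0 (shut) to 1 (fully open). In form: [[dx, dy, dz, ax, ay, az, hand], ...]. A call has exactly 5 rows; each row shifts and turns the commanded pose from where the row before left it, along the tool's axes as they then stand; what a row does not reach is not made up. A row lasts 1/8 s, in which the tool goes at most 62.5 mm and 10.7 degrees, less where a joint would pass 70% of its speed; a pose out of reach is approached as far as the arm can. A call with a gripper value outside its range is refused whole. The fingers move at their own pace and stop on an object; "squeeze" is the grip in N (left out, the last holds). Time passes only in rows, so rows that do not move let the fingers close, or fill a call up. It gives the time, the measured TCP pose, the force, the opening and the grip force at its end, in the units of the state.
- ctrl.sense(): the state, without advancing time (a new reading comes with each control period).
- ctrl.capture(name): name is "scene" or "top"; returns (picture, depth): 480x640x3 uint8, blue, green, red; 480x640 float32, m along the optical axis (not along the pixel's ray), 0 where there is no reading.
- ctrl.calibration(name): a dict with "mtx" (3x3 intrinsics, pixels), "origin" and "orientation" of the camera in the world. Camera axes: x right, y down, z forward; pixel columns grow to the right and rows downward; lengths in m; the calibration is good to about 2 mm. A picture is of the moment at which its call begins. calibration takes no time and is no camera call.
- ctrl.hand_in(): hands the job in; it is judged then, once.
Trained networks look in the newest picture that a camera, given by its name, has taken for a name from the list of things; names that differ only in an ending like _2 or _b are one class to them, and where a whole thing is asked for, a point or a joint stands for the part that bears it (a point fixed in the world has none). Each returns a list of dicts, best first, with "score" (0 to 1); they miss things now and then, are a little off and sometimes report something else, mostly with a low value. They report only what shows in the picture. A call takes as long as a camera call.
- ctrl.search_frame(thing, camera): "extent" ([centre column, centre row, width, height] in pixels, round what is visible of it).
- ctrl.pinpoint(thing, camera): "position" ([column, row] in pixels: a listed point, or the origin of a listed thing).
The state is a dict: "clock": time; "q": joint angles; "qd": joint speeds; "tau": joint torques, N m; "tool_pos": TCP position; "orientation": TCP orientation; "ft_force": force on the tool from outside, world axes, zero at the start; "moment": the same for the moment, N m; "finger_gap": finger opening in m; "grip_force": force on a finger pad.
Only numpy, scipy, OpenCV 4.12 (cv2) and the standard library are available. Lean on these libraries where they do the work, as an engineer would, in place of code of your own. Each camera call takes 0.05 s, during which the arm holds its last target. There are 200 camera calls.

## Working session

There is one attempt and no reset: what is moved stays moved. The work goes in short steps, Python scripts to look and compute and a tool call to move; the robot and the scene stay as the last step left them, time stands still between calls to the robot, and variables do not carry over. Pictures are saved under pics/ and viewed, at most 10 in all, crops included, and the job is handed in when it is done.

Besides the shell and the picture viewer there is one more tool, called after "Call:" by a JSON object that holds its "method" and its "body", one argument or row to a line. arm_command: Moves the arm, as the interface text tells. Its arguments: {"type":"object","properties":{"plan":{"type":"array","items":{"type":"array","items":{"type":"number"}}},"squeeze":{"type":"number"}},"required":["plan"]}

```bash
ls; mkdir -p pics; cat > h.py <<'E'
import numpy as np, cv2
from scipy.spatial.transform import Rotation as R
from cell import ctrl
def cam(n):
    c=ctrl.calibration(n); o=np.array(c["orientation"],float)
    M=o if o.shape==(3,3) else (R.from_euler("xyz",o).as_matrix() if o.size==3 else R.from_quat(o).as_matrix())
    return np.array(c["mtx"]),np.array(c["origin"]),M
def world(n,px,depth=None,z=None):
    K,o,M=cam(n); r=np.linalg.inv(K)@[px[0],px[1],1.]
    if z is not None:
        w=M@r; return o+w*(z-o[2])/w[2]
    return o+M@(r*depth)
def st():
    s=ctrl.sense(); return s
E
python3 - <<'E'
from h import *
for n in("scene","top"):
    p,d=ctrl.capture(n); cv2.imwrite(f"pics/{n}0.png",p)
    print(n,ctrl.calibration(n))
    for t in("panel","panel_handle","panel_bottom","kickstand_hub","kickstand_foot"):
        f=ctrl.pinpoint(t,n)[:2]
        for q in f:
            c,r=q["position"]; dd=d[int(r),int(c)] if 0<=r<480 and 0<=c<640 else 0
            z={"panel":0.02,"panel_handle":.024,"panel_bottom":.009,"kickstand_hub":.031,"kickstand_foot":.031}[t]
            print(t,round(q["score"],2),np.round(q["position"]),world(n,(c,r),z=z).round(3),world(n,(c,r),depth=dd).round(3))
s=st();print(s)
E
```

```text
pics
scene {'mtx': array([[508.27102305,   0.        , 320.1094389 ],
       [  0.        , 508.27102305, 240.93693458],
       [  0.        ,   0.        ,   1.        ]]), 'origin': array([0.0225646 , 0.53285532, 0.9122187 ]), 'orientation': array([-2.44135439, -0.01525043, -2.37696198])}
panel 0.71 [266. 266.] [0.569 0.116 0.02 ] [0.569 0.116 0.02 ]
panel_handle 0.98 [299. 294.] [0.462 0.119 0.024] [0.458 0.123 0.032]
panel_bottom 0.57 [246. 250.] [0.641 0.112 0.009] [0.637 0.114 0.015]
kickstand_hub 0.81 [256. 249.] [0.613 0.106 0.031] [0.609 0.108 0.036]
kickstand_foot 0.84 [281. 273.] [0.525 0.11  0.031] [0.523 0.112 0.034]
top {'mtx': array([[612.85434373,   0.        , 328.95781314],
       [  0.        , 612.85434373, 235.12570701],
       [  0.        ,   0.        ,   1.        ]]), 'origin': array([ 0.44424416, -0.01886048,  1.74442099]), 'orientation': array([-3.07694191,  0.00784293, -1.5821755 ])}
panel 0.52 [453. 227.] [ 0.576 -0.356  0.02 ] [ 0.57  -0.341  0.098]
panel_handle 0.57 [285. 271.] [0.457 0.119 0.024] [0.457 0.118 0.034]
panel_handle 0.41 [289. 203.] [0.64
[... 235 characters left out ...]
33 0.116 0.034]
{'clock': 0.6, 'q': array([ 1.33478227,  0.68908482, -0.1945899 ,  1.56535014,  0.15730699,
        0.9024866 , -0.21511691]), 'qd': array([ 0.00010813, -0.00150017,  0.00029887,  0.00072835,  0.00015089,
       -0.00042415, -0.00102583]), 'tau': array([ 1.08879416e-03, -5.27245510e+01, -1.26623891e+00, -1.53678346e+01,
       -5.18953241e-02, -4.50664184e-04,  6.08549362e-05]), 'tool_pos': array([ 0.16661268, -0.60238521,  0.23873853]), 'orientation': array([3.14153721e+00, 3.65197861e-06, 2.69822213e-01]), 'ft_force': array([-0.210453  ,  0.36908722,  0.69808597]), 'moment': array([ 0.02924705, -0.03408088,  0.061514  ]), 'grip_force': 0.0, 'finger_gap': 0.0882093763112143}
```

```bash
python3 - <<'E'
import cv2,numpy as np
a=cv2.imread("pics/scene0.png");b=cv2.imread("pics/top0.png")
cv2.imwrite("pics/v1.png",a)
cv2.imwrite("pics/v2.png",cv2.resize(b[120:340,180:480],None,fx=2.5,fy=2.5))
E
```

```text
(no output)
```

View pics/v1.png

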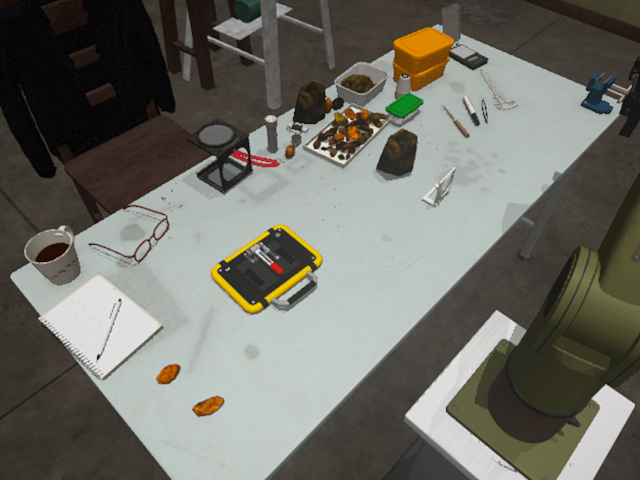

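View pics/v2.png

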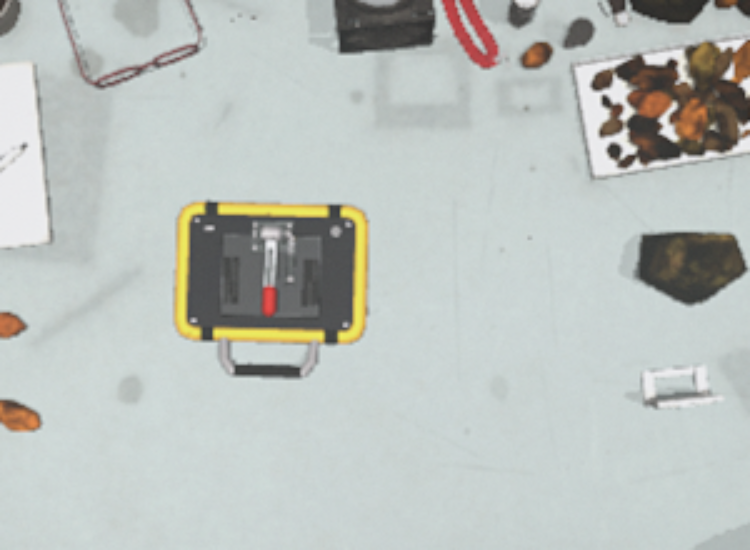

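The scene view shows the panel at about (267,268), handle toward the robot at (299,294). In the top crop the red foot is at crop (269,300) with the strut to its right, the handle bar is at crop (267,370), and nothing is close by. Next I'll refine the pose from the yellow frame.

```bash
python3 - <<'E'
from h import *
p=cv2.imread("pics/top0.png");h=cv2.cvtColor(p,cv2.COLOR_BGR2HSV)
m=cv2.inRange(h,(20,120,100),(35,255,255));n,l,s,c=cv2.connectedComponentsWithStats(m)
m=np.zeros_like(m)+255*cv2.inRange(h,(20,120,100),(35,255,255))//255; m[:195]=0;m[265:]=0;m[:,:240]=0;m[:,335:]=0
pts=cv2.findNonZero(m); b=cv2.boxPoints(cv2.minAreaRect(pts))
w=np.array([world("top",q,z=.009)for q in b])[:,:2];print(w.round(4),w.mean(0))
print(np.linalg.norm(w-np.roll(w,1,0),axis=1))
r=cv2.inRange(h,(0,150,80),(8,255,255))|cv2.inRange(h,(172,150,80),(180,255,255)); r[:200]=0;r[260:]=0;r[:,:260]=0;r[:,310:]=0
q=cv2.findNonZero(r);rr=cv2.minAreaRect(q);print("foot",rr,world("top",rr[0],z=.035).round(4))
C=w.mean(0)
e=[(w[(i+1)%4]-w[i]) for i in range(4)];L=max(e,key=np.linalg.norm);L=L/np.linalg.norm(L); L=L if L[1]<0 else -L
yaw=np.arctan2(L[1],L[0])+np.pi/2;print("yaw",np.degrees(yaw))
px=np.array([-np.cos(yaw),-np.sin(yaw)])
for n_,x in dict(handle=.112,bottom=-.07,hub=-.042,foot=.043).items(): print(n_,(C+px*x).round(4))
E
```

```text
Traceback (most recent call last):
cv2.error: OpenCV(4.12.0) /io/opencv/modules/imgproc/src/convhull.cpp:143: error: (-215:Assertion failed) total >= 0 && (depth == CV_32F || depth == CV_32S) in function 'convexHull'
```

```bash
python3 - <<'E'
from h import *
p=cv2.imread("pics/top0.png");h=cv2.cvtColor(p,cv2.COLOR_BGR2HSV)
m=cv2.inRange(h,(20,120,100),(35,255,255)); m[:195]=0;m[265:]=0;m[:,:240]=0;m[:,335:]=0
b=cv2.boxPoints(cv2.minAreaRect(cv2.findNonZero(m)))
w=np.array([world("top",q,z=.009)for q in b])[:,:2];C=w.mean(0);print(w.round(4),C)
e=[(w[(i+1)%4]-w[i]) for i in range(4)];print([np.linalg.norm(x).round(3) for x in e])
r=cv2.inRange(h,(0,150,80),(8,255,255))|cv2.inRange(h,(172,150,80),(180,255,255)); r[:200]=0;r[260:]=0;r[:,:260]=0;r[:,310:]=0
rr=cv2.minAreaRect(cv2.findNonZero(r));print("foot",rr,world("top",rr[0],z=.035).round(4))
L=max(e,key=np.linalg.norm);L=L/np.linalg.norm(L); L=L if L[1]<0 else -L
yaw=np.arctan2(L[1],L[0])+np.pi/2;print("yaw",np.degrees(yaw))
px=np.array([-np.cos(yaw),-np.sin(yaw)])
for n_,x in dict(handle=.112,bottom=-.07,hub=-.042,foot=.043).items(): print(n_,(C+px*x).round(4))
E
```

```text
[[ 0.5035  0.2193]
 [ 0.6585  0.2151]
 [ 0.6507 -0.0009]
 [ 0.4959  0.0045]] [0.57717756 0.1094752 ]
[np.float64(0.155), np.float64(0.216), np.float64(0.155), np.float64(0.215)]
foot ((287.0, 240.0), (10.0, 4.0), 90.0) [0.5428 0.1107 0.035 ]
yaw -2.076802440142407
handle [0.4653 0.1135]
bottom [0.6471 0.1069]
hub [0.6191 0.108 ]
foot [0.5342 0.111 ]
```

```bash
cat >> h.py <<'E'
def go(pos,rpy_deg,n=5):
    """rows (mm, deg, tool frame) from the measured pose to the target"""
    s=ctrl.sense(); p=np.array(s["tool_pos"]); A=R.from_euler("xyz",s["orientation"]); B=R.from_euler("xyz",rpy_deg,degrees=True)
    rv=(A.inv()*B).as_rotvec()/n; D=(np.array(pos)-p)/n
    print("t",s["clock"],"p",p.round(4),"rpy",np.degrees(s["orientation"]).round(1),"F",np.round(s["ft_force"],1),"gap",round(s["finger_gap"],4),"grip",round(s["grip_force"],1))
    for i in range(n):
        print([*(A.inv().apply(D)*1000).round(1),*np.degrees(rv).round(2)]); A=A*R.from_rotvec(rv)
E
python3 -c "
from h import *
go((.53,.112,.20),(180,0,-2.3),20)"
```

```text
t 0.6 p [ 0.1666 -0.6024  0.2387] rpy [180.    0.   15.5] F [-0.2  0.4  0.7] gap 0.0882 grip 0.0
[np.float64(27.0), np.float64(-29.6), np.float64(1.9), np.float64(0.0), np.float64(-0.0), np.float64(0.89)]
[np.float64(26.6), np.float64(-30.0), np.float64(1.9), np.float64(0.0), np.float64(-0.0), np.float64(0.89)]
[np.float64(26.1), np.float64(-30.4), np.float64(1.9), np.float64(0.0), np.float64(-0.0), np.float64(0.89)]
[np.float64(25.6), np.float64(-30.8), np.float64(1.9), np.float64(0.0), np.float64(-0.0), np.float64(0.89)]
[np.float64(25.1), np.float64(-31.2), np.float64(1.9), np.float64(0.0), np.float64(-0.0), np.float64(0.89)]
[np.float64(24.7), np.float64(-31.6), np.float64(1.9), np.float64(0.0), np.float64(-0.0), np.float64(0.89)]
[np.float64(24.2), np.float64(-32.0), np.float64(1.9), np.float64(0.0), np.float64(-0.0), np.float64(0.89)]
[np.float64(23.7), np.float64(-32.3), np.float64(1.9), np.float64(0.0), np.float64(-0.0), np.float64(0.89)]
[np.float64(23.2), np.float64(-32.7), np.float64(1.9), np.float64(0.0), np.float64(-0.0), np.float64(0.89)]
[np.float64(22.7), np.float64(-
[... 456 characters left out ...]
np.float64(0.0), np.float64(-0.0), np.float64(0.89)]
[np.float64(20.0), np.float64(-34.7), np.float64(1.9), np.float64(0.0), np.float64(-0.0), np.float64(0.89)]
[np.float64(19.5), np.float64(-35.0), np.float64(1.9), np.float64(0.0), np.float64(-0.0), np.float64(0.89)]
[np.float64(18.9), np.float64(-35.3), np.float64(1.9), np.float64(0.0), np.float64(-0.0), np.float64(0.89)]
[np.float64(18.4), np.float64(-35.6), np.float64(1.9), np.float64(0.0), np.float64(-0.0), np.float64(0.89)]
[np.float64(17.8), np.float64(-35.9), np.float64(1.9), np.float64(0.0), np.float64(-0.0), np.float64(0.89)]
[np.float64(17.3), np.float64(-36.2), np.float64(1.9), np.float64(0.0), np.float64(-0.0), np.float64(0.89)]
```

Call:
{"method": "arm_command", "body": {
  "plan": [
    [27,-30,0,0,0,1,0.6],
    [27,-30,0,0,0,1,0.6],
    [26,-30,0,0,0,1,0.6],
    [26,-31,0,0,0,1,0.6],
    [25,-31,0,0,0,1,0.6]
  ]
}}

```text
clock: 1.23
tool_pos: [0.2594, -0.423, 0.239]
orientation: [3.141, -0.001, 0.182]
ft_force: [0.2, -0.3, -0.3]
finger_gap: 0.053
grip_force: 0.0
```

Call:
{"method": "arm_command", "body": {
  "plan": [
    [24,-32,0,0,0,1,0.6],
    [24,-32,0,0,0,1,0.6],
    [24,-32,0,0,0,1,0.6],
    [23,-33,0,0,0,1,0.6],
    [23,-33,0,0,0,1,0.6]
  ]
}}

```text
clock: 1.85
tool_pos: [0.3523, -0.2454, 0.239]
orientation: [3.141, -0.001, 0.095]
ft_force: [-0.8, -0.2, -0.5]
finger_gap: 0.0526
grip_force: 0.0
```

Call:
{"method": "arm_command", "body": {
  "plan": [
    [22,-33,2,0,0,1,0.6],
    [21,-34,2,0,0,1,0.6],
    [21,-34,2,0,0,1,0.6],
    [20,-34,2,0,0,1,0.6],
    [20,-35,2,0,0,1,0.6]
  ]
}}

```text
clock: 2.48
tool_pos: [0.4459, -0.0693, 0.2289]
orientation: [3.141, -0.001, 0.007]
ft_force: [0.6, 0.2, 0.2]
finger_gap: 0.0531
grip_force: 0.0
```

```bash
python3 -c "
from h import *
go((.53,.112,.12),(180,0,-2.3),5)"
```

```text
t 2.475 p [ 0.4459 -0.0693  0.2289] rpy [180.   -0.    0.4] F [0.6 0.2 0.2] gap 0.0531 grip 0.0
[np.float64(17.1), np.float64(-36.1), np.float64(21.8), np.float64(0.0), np.float64(-0.01), np.float64(0.55)]
[np.float64(16.7), np.float64(-36.3), np.float64(21.8), np.float64(0.0), np.float64(-0.01), np.float64(0.55)]
[np.float64(16.4), np.float64(-36.4), np.float64(21.8), np.float64(0.0), np.float64(-0.01), np.float64(0.55)]
[np.float64(16.0), np.float64(-36.6), np.float64(21.8), np.float64(0.0), np.float64(-0.01), np.float64(0.55)]
[np.float64(15.7), np.float64(-36.7), np.float64(21.8), np.float64(0.0), np.float64(-0.01), np.float64(0.55)]
```

Call:
{"method": "arm_command", "body": {
  "plan": [
    [17,-36,20,0,0,0.5,0.6],
    [17,-36,22,0,0,0.5,0.6],
    [16,-36,22,0,0,0.5,0.6],
    [16,-37,22,0,0,0.6,0.6],
    [16,-37,22,0,0,0.6,0.6]
  ]
}}

```text
clock: 3.1
tool_pos: [0.5297, 0.1122, 0.1201]
orientation: [-3.141, -0.001, -0.039]
ft_force: [0.6, -0.3, 0.0]
finger_gap: 0.0525
grip_force: 0.0
```

Call:
{"method": "arm_command", "body": {
  "plan": [
    [0,0,20,0,0,0,0.5],
    [0,0,20,0,0,0,0.5],
    [0,0,15,0,0,0,0.5],
    [0,0,5,0,0,0,0.5],
    [0,0,0,0,0,0,0.5]
  ]
}}

```text
clock: 3.72
tool_pos: [0.5291, 0.1107, 0.0608]
orientation: [3.142, -0.0, -0.039]
ft_force: [0.0, 0.2, -0.2]
finger_gap: 0.0439
grip_force: 0.0
```

```bash
python3 -c "
from h import *
go((.53,.112,.022),(180,0,-2.3),5)
p,d=ctrl.capture('scene');cv2.imwrite('pics/v3.png',cv2.resize(p[180:340,180:380],None,fx=4,fy=3.7,interpolation=cv2.INTER_CUBIC)[:590])"
```

```text
t 3.725 p [0.5291 0.1107 0.0608] rpy [180.   -0.   -2.3] F [ 0.   0.2 -0.2] gap 0.0439 grip 0.0
[np.float64(0.2), np.float64(-0.3), np.float64(7.8), np.float64(0.0), np.float64(-0.0), np.float64(0.01)]
[np.float64(0.2), np.float64(-0.3), np.float64(7.8), np.float64(0.0), np.float64(-0.0), np.float64(0.01)]
[np.float64(0.2), np.float64(-0.3), np.float64(7.8), np.float64(0.0), np.float64(-0.0), np.float64(0.01)]
[np.float64(0.2), np.float64(-0.3), np.float64(7.8), np.float64(0.0), np.float64(-0.0), np.float64(0.01)]
[np.float64(0.2), np.float64(-0.3), np.float64(7.8), np.float64(0.0), np.float64(-0.0), np.float64(0.01)]
```

View pics/v3.png

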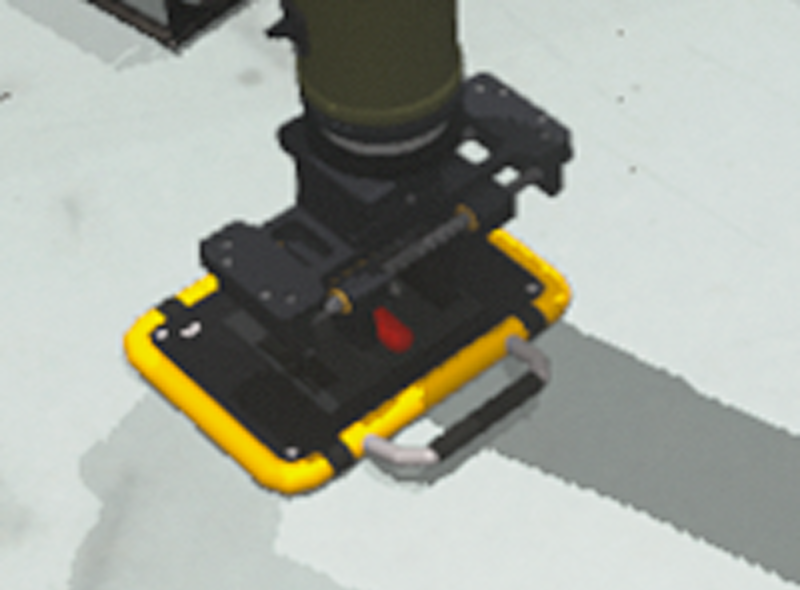

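The gripper body hangs centred over the panel. The red foot shows at crop (393,330), below and between the fingers, so I'll go down.

Call:
{"method": "arm_command", "body": {
  "plan": [
    [0,0,13,0,0,0,0.5],
    [0,0,13,0,0,0,0.5],
    [0,0,8,0,0,0,0.5],
    [0,0,4,0,0,0,0.5],
    [0,0,0,0,0,0,0.5]
  ]
}}

```text
clock: 4.4
tool_pos: [0.5288, 0.1107, 0.0224]
orientation: [3.141, 0.0, -0.039]
ft_force: [0.2, 0.6, -0.0]
finger_gap: 0.044
grip_force: 0.0
```

Call:
{"method": "arm_command", "body": {
  "plan": [
    [0,0,0,0,0,0,0.1],
    [0,0,0,0,0,0,0.1],
    [0,0,0,0,0,0,0.1],
    [0,0,0,0,0,0,0.1],
    [0,0,0,0,0,0,0.1]
  ],
  "squeeze": 12
}}

```text
clock: 5.03
tool_pos: [0.529, 0.1104, 0.0229]
orientation: [3.141, -0.0, -0.039]
ft_force: [-0.1, -1.4, 0.8]
finger_gap: 0.0152
grip_force: 12.0
```

Call:
{"method": "arm_command", "body": {
  "plan": [
    [1.3,0,-14.8,0,0,0,0.1],
    [3.8,0,-14.3,0,0,0,0.1],
    [6.3,0,-13.4,0,0,0,0.1],
    [8.5,0,-12.1,0,0,0,0.1],
    [10.5,0,-10.5,0,0,0,0.1]
  ]
}}

```text
clock: 5.65
tool_pos: [0.5591, 0.1092, 0.0892]
orientation: [3.141, 0.001, -0.039]
ft_force: [1.3, -2.4, -5.0]
finger_gap: 0.0149
grip_force: 12.0
```

```bash
python3 -c "
from h import *
go((.53,.112,.022),(180,0,-2.3),1)
p,d=ctrl.capture('scene');cv2.imwrite('pics/v4.png',cv2.resize(p[160:340,180:380],None,fx=3.2,fy=3.2,interpolation=cv2.INTER_CUBIC))"
```

```text
t 5.65 p [0.5591 0.1092 0.0892] rpy [180.    0.   -2.2] F [ 1.3 -2.4 -5. ] gap 0.0149 grip 12.0
[np.float64(-29.1), np.float64(-1.7), np.float64(67.2), np.float64(0.03), np.float64(0.04), np.float64(0.06)]
```

View pics/v4.png

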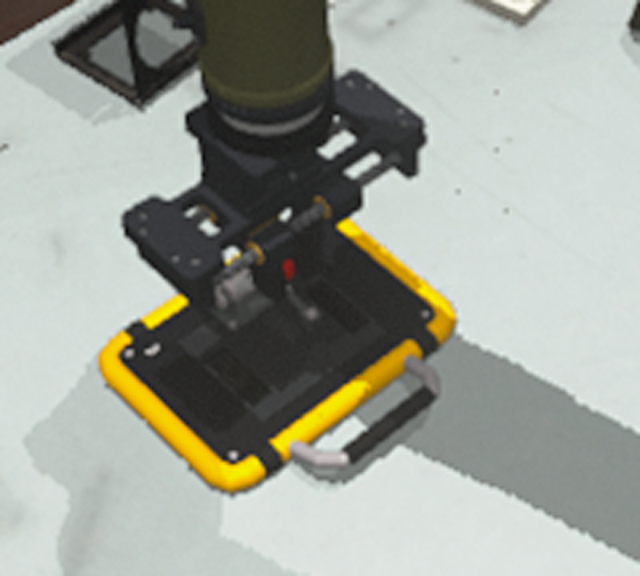

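The foot is raised between the fingers (crop (290,268)), and the panel is still lying flat. I'll continue the arc.

Call:
{"method": "arm_command", "body": {
  "plan": [
    [12.1,0,-8.5,0,0,0,0.1],
    [13.4,0,-6.3,0,0,0,0.1],
    [14.3,0,-3.8,0,0,0,0.1],
    [14.8,0,-1.3,0,0,0,0.1],
    [0,0,0,0,0,0,0.1]
  ]
}}

```text
clock: 6.32
tool_pos: [0.6153, 0.1072, 0.1084]
orientation: [-3.141, -0.003, -0.04]
ft_force: [1.8, -1.4, 1.9]
finger_gap: 0.0155
grip_force: 12.0
```

Call:
{"method": "arm_command", "body": {
  "plan": [
    [7.5,0,0,0,0,0,0.1],
    [7,0,1.3,0,0,0,0.1],
    [4,0,1,0,0,0,0.1],
    [3,0,0.6,0,0,0,0.1],
    [0,0,0,0,0,0,0.1]
  ]
}}

```text
clock: 6.95
tool_pos: [0.6327, 0.1066, 0.1055]
orientation: [3.141, 0.006, -0.039]
ft_force: [-7.0, -2.4, 11.2]
finger_gap: 0.0153
grip_force: 12.0
```

Call:
{"method": "arm_command", "body": {
  "plan": [
    [-1,0,-1,0,0,0,0.1],
    [0,0,0,0,0,0,0.4],
    [0,0,0,0,0,0,0.4],
    [0,0,0,0,0,0,0.4],
    [0,0,-20,0,0,0,0.4]
  ]
}}

```text
clock: 7.58
tool_pos: [0.6333, 0.1067, 0.1245]
orientation: [3.141, 0.003, -0.039]
ft_force: [0.3, -0.6, -0.0]
finger_gap: 0.0349
grip_force: 0.0
```

Call:
{"method": "arm_command", "body": {
  "plan": [
    [0,0,-25,0,0,0,0.4],
    [0,0,-30,0,0,0,0.4],
    [-40,0,-10,0,0,0,0.4],
    [-45,0,0,0,0,0,0.4],
    [-45,0,0,0,0,0,0.4]
  ]
}}

```text
clock: 8.2
tool_pos: [0.5035, 0.112, 0.1911]
orientation: [-3.141, -0.001, -0.039]
ft_force: [0.2, 0.4, -0.3]
finger_gap: 0.0351
grip_force: 0.0
```

```bash
python3 - <<'E'
from h import *
p,d=ctrl.capture('scene');cv2.imwrite('pics/v5.png',cv2.resize(p[160:340,180:380],None,fx=3.2,fy=3.2,interpolation=cv2.INTER_CUBIC))
for t,z in(("panel_handle",.024),("kickstand_foot",.113),("kickstand_hub",.031)):
    for q in ctrl.pinpoint(t,"scene")[:1]: print(t,q,world("scene",q["position"],z=z))
go((.4615,.116,.17),(180,0,-92),10)
E
```

```text
panel_handle {'position': [299.7, 291.1], 'score': 0.69} [0.46593521 0.11327715 0.024     ]
kickstand_foot {'position': [246.2, 247.6], 'score': 0.61} [0.57468805 0.15627032 0.113     ]
kickstand_hub {'position': [254.7, 250.4], 'score': 0.66} [0.61175708 0.10968591 0.031     ]
t 8.4 p [0.5047 0.112  0.1912] rpy [-1.8e+02 -1.0e-01 -2.2e+00] F [ 0.3  0.3 -0.3] gap 0.0355 grip 0.0
[np.float64(-4.3), np.float64(-0.2), np.float64(2.1), np.float64(-0.01), np.float64(-0.0), np.float64(8.98)]
[np.float64(-4.3), np.float64(0.5), np.float64(2.1), np.float64(-0.01), np.float64(-0.0), np.float64(8.98)]
[np.float64(-4.2), np.float64(1.1), np.float64(2.1), np.float64(-0.01), np.float64(-0.0), np.float64(8.98)]
[np.float64(-4.0), np.float64(1.8), np.float64(2.1), np.float64(-0.01), np.float64(-0.0), np.float64(8.98)]
[np.float64(-3.6), np.float64(2.4), np.float64(2.1), np.float64(-0.01), np.float64(-0.0), np.float64(8.98)]
[np.float64(-3.2), np.float64(2.9), np.float64(2.1), np.float64(-0.01), np.float64(-0.0), np.float64(8.98)]
[np.float64(-2.7), np.float64(3.4), np.float64(2.1), np.float64(-0.01), np.float64(-0.0), np.float64(8.98)]
[np.float64(-2.2), np.float64(3.8), np.float64(2.1), np.float64(-0.01), np.float64(-0.0), np.float64(8.98)]
[np.float64(-1.6), np.float64(4.0), np.float64(2.1), np.float64(-0.01), np.float64(-0.0), np.float64(8.98)]
[np.float64(-0.9), np.float64(4.2), np.float64(2.1), np.float64(-0.01), np.float64(-0.0), np.float64(8.98)]
```

View pics/v5.png

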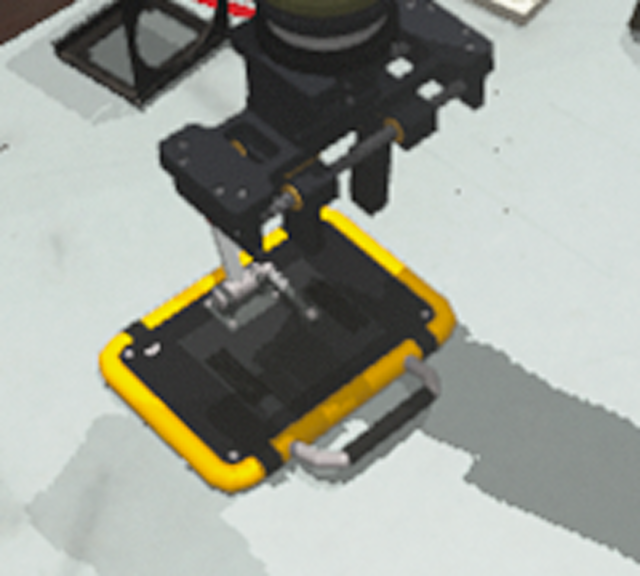

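The leg now stands up past the snap point (crop (230,250)), the panel is flat, and the handle bar is at crop (395,420). Next I'll locate the bar from depth.

```bash
python3 - <<'E'
from h import *
print(ctrl.sense()["q"].round(2))
for n in("scene","top"):
    p,d=ctrl.capture(n); K,o,M=cam(n)
    v,u=np.mgrid[0:480,0:640]; P=(np.stack([(u-K[0,2])/K[0,0],(v-K[1,2])/K[1,1],np.ones_like(d)],-1)*d[...,None])@M.T+o
    hs=cv2.cvtColor(p,cv2.COLOR_BGR2HSV)
    dark=(hs[...,2]<90)&(P[...,0]>.44)&(P[...,0]<.485)&(P[...,1]>.08)&(P[...,1]<.15)&(P[...,2]>.015)&(P[...,2]<.045)
    q=P[dark];print(n,len(q))
    for lo in np.arange(.08,.15,.014):
        s=q[(q[:,1]>=lo)&(q[:,1]<lo+.014)]
        if len(s): print(round(lo+.007,3),len(s),s[:,0].min().round(4),s[:,0].max().round(4),np.median(s[:,0]).round(4),s[:,2].max().round(4))
    print("y",q[:,1].min(),q[:,1].max())
    yl=(hs[...,0]>20)&(hs[...,0]<35)&(hs[...,1]>120)&(abs(P[...,1]-.11)<.04)&(P[...,0]<.54)&(P[...,0]>.47)
    s=P[yl]; print("tube x",np.percentile(s[:,0],[1,50,99]),s[:,2].max())
E
```

```text
[-0.32  0.62  0.01  1.95 -0.01  0.58 -1.9 ]
scene 173
0.087 36 0.4532 0.465 0.458 0.0335
0.101 33 0.454 0.4648 0.4594 0.033
0.115 32 0.4549 0.4656 0.458 0.0327
0.129 38 0.4555 0.4665 0.4587 0.0338
0.143 34 0.4562 0.4669 0.4596 0.0323
y 0.08014500206106984 0.14968086127977243
tube x [0.48860015 0.4996153  0.50896607] 0.6144698164297338
top 16
0.087 16 0.4588 0.4673 0.4616 0.0371
y 0.0807176213959165 0.09192002702104345Traceback (most recent call last):
  File "<stdin>", line 14, in <module>
    return _quantile_unchecked(
        a, q, axis, out, overwrite_input, method, keepdims, weights)
    return _ureduce(a,
                    func=_quantile_ureduce_func,
    ...<5 lines>...
                    overwrite_input=overwrite_input,
                    method=method)
    r = func(a, **kwargs)
    result = _quantile(arr,
                       quantiles=q,
    ...<2 lines>...
                       out=out,
                       weights=wgt)
    slices_having_nans = np.isnan(arr[-1, ...])
                                  ~~~^^^^^^^^^
IndexError: index -1 is out of bounds for axis 0 with size 0
```

Call:
{"method": "arm_command", "body": {
  "plan": [
    [-4.3,0,4,0,0,9,0.4],
    [-4.3,0.5,4,0,0,9,0.4],
    [-4.2,1.1,4,0,0,9,0.4],
    [-4,1.8,4,0,0,9,0.4],
    [-3.6,2.4,4,0,0,9,0.4]
  ]
}}

```text
clock: 9.12
tool_pos: [0.4846, 0.1135, 0.1706]
orientation: [-3.14, -0.001, -0.83]
ft_force: [0.2, 0.1, 0.2]
finger_gap: 0.0353
grip_force: 0.0
```

Call:
{"method": "arm_command", "body": {
  "plan": [
    [-3.2,2.9,4,0,0,9,0.27],
    [-2.7,3.4,4,0,0,9,0.27],
    [-2.2,3.8,4,0,0,9,0.27],
    [-1.6,4,4,0,0,9,0.27],
    [-0.9,4.2,4,0,0,9,0.27]
  ]
}}

```text
clock: 9.75
tool_pos: [0.4631, 0.1156, 0.1507]
orientation: [-3.139, 0.0, -1.614]
ft_force: [-0.7, -0.8, -1.6]
finger_gap: 0.0237
grip_force: 0.0
```

```bash
python3 -c "
from h import *
go((.4605,.115,.06),(180,0,-92.3),5);print(ctrl.sense()['q'].round(2))"
```

```text
t 9.75 p [0.4631 0.1156 0.1507] rpy [-179.9    0.   -92.5] F [-0.7 -0.8 -1.6] gap 0.0237 grip 0.0
[np.float64(0.2), np.float64(0.6), np.float64(18.1), np.float64(-0.03), np.float64(0.0), np.float64(-0.04)]
[np.float64(0.2), np.float64(0.6), np.float64(18.1), np.float64(-0.03), np.float64(0.0), np.float64(-0.04)]
[np.float64(0.2), np.float64(0.5), np.float64(18.1), np.float64(-0.03), np.float64(0.0), np.float64(-0.04)]
[np.float64(0.1), np.float64(0.5), np.float64(18.1), np.float64(-0.03), np.float64(0.0), np.float64(-0.04)]
[np.float64(0.1), np.float64(0.5), np.float64(18.1), np.float64(-0.03), np.float64(0.0), np.float64(-0.04)]
[-0.7   0.74  0.61  2.11 -0.85  0.54 -2.64]
```

Call:
{"method": "arm_command", "body": {
  "plan": [
    [0,0,0,0,0,-10,0.27],
    [0,0,0,0,0,-10,0.27],
    [0,0,0,0,0,-10,0.27],
    [0,0,0,0,0,-10,0.27],
    [0,0,0,0,0,-10,0.27]
  ]
}}

```text
clock: 10.38
tool_pos: [0.4632, 0.1156, 0.1507]
orientation: [-3.14, -0.001, -0.731]
ft_force: [0.9, -0.2, -0.0]
finger_gap: 0.0236
grip_force: 0.0
```

Call:
{"method": "arm_command", "body": {
  "plan": [
    [0,0,0,0,0,-10,0.27],
    [0,0,0,0,0,-10,0.27],
    [0,0,0,0,0,-10,0.27],
    [0,0,0,0,0,-10,0.27],
    [0,0,0,0,0,-10,0.27]
  ]
}}

```text
clock: 11.0
tool_pos: [0.4632, 0.1155, 0.1506]
orientation: [3.142, -0.002, 0.141]
ft_force: [-0.6, 0.2, -1.1]
finger_gap: 0.0234
grip_force: 0.0
```

Call:
{"method": "arm_command", "body": {
  "plan": [
    [0,0,0,0,0,-10,0.27],
    [0,0,0,0,0,-10,0.27],
    [0,0,0,0,0,-10,0.27],
    [0,0,0,0,0,-10,0.27],
    [0,0,0,0,0,-10,0.27]
  ]
}}

```text
clock: 11.62
tool_pos: [0.4632, 0.1155, 0.1506]
orientation: [3.14, -0.001, 1.013]
ft_force: [-0.3, -0.3, 0.4]
finger_gap: 0.0232
grip_force: 0.0
```

Call:
{"method": "arm_command", "body": {
  "plan": [
    [0,0,0,0,0,-10,0.27],
    [0,0,0,0,0,-10,0.27],
    [0,0,0,0,0,-10,0.27],
    [0,0,0,0,0,0,0.27],
    [0,0,0,0,0,0,0.27]
  ]
}}

```text
clock: 12.25
tool_pos: [0.4621, 0.1153, 0.1507]
orientation: [3.141, -0.0, 1.528]
ft_force: [-1.0, -0.5, 0.4]
finger_gap: 0.0237
grip_force: 0.0
```

```bash
python3 -c "
from h import *
go((.4605,.115,.06),(180,0,87.7),5);print(ctrl.sense()['q'].round(2))"
```

```text
t 12.25 p [0.4621 0.1153 0.1507] rpy [180.   -0.   87.5] F [-1.  -0.5  0.4] gap 0.0237 grip 0.0
[np.float64(-0.1), np.float64(-0.3), np.float64(18.1), np.float64(0.01), np.float64(-0.0), np.float64(-0.03)]
[np.float64(-0.1), np.float64(-0.3), np.float64(18.1), np.float64(0.01), np.float64(-0.0), np.float64(-0.03)]
[np.float64(-0.1), np.float64(-0.3), np.float64(18.1), np.float64(0.01), np.float64(-0.0), np.float64(-0.03)]
[np.float64(-0.1), np.float64(-0.3), np.float64(18.1), np.float64(0.01), np.float64(-0.0), np.float64(-0.03)]
[np.float64(-0.1), np.float64(-0.3), np.float64(18.1), np.float64(0.01), np.float64(-0.0), np.float64(-0.03)]
[-0.21  0.65 -0.21  2.09  0.31  0.43 -0.7 ]
```

Call:
{"method": "arm_command", "body": {
  "plan": [
    [0,-0.5,25,0,0,0,0.27],
    [0,-0.5,25,0,0,0,0.27],
    [0,-0.5,25,0,0,0,0.27],
    [0,0,20,0,0,0,0.27],
    [0,0,8,0,0,0,0.27]
  ]
}}

```text
clock: 12.88
tool_pos: [0.4598, 0.1154, 0.0468]
orientation: [-3.141, 0.001, 1.53]
ft_force: [0.3, 0.0, 0.1]
finger_gap: 0.0237
grip_force: 0.0
```

```bash
python3 -c "
from h import *
go((.4605,.115,.022),(180,0,87.7),1)
p,d=ctrl.capture('scene');cv2.imwrite('pics/v6.png',cv2.resize(p[220:340,220:360],None,fx=4.5,fy=4.5,interpolation=cv2.INTER_CUBIC))"
```

```text
t 12.875 p [0.4598 0.1154 0.0468] rpy [-1.80e+02  1.00e-01  8.77e+01] F [0.3 0.  0.1] gap 0.0237 grip 0.0
[np.float64(-0.4), np.float64(0.8), np.float64(24.8), np.float64(-0.04), np.float64(0.06), np.float64(-0.01)]
```

View pics/v6.png

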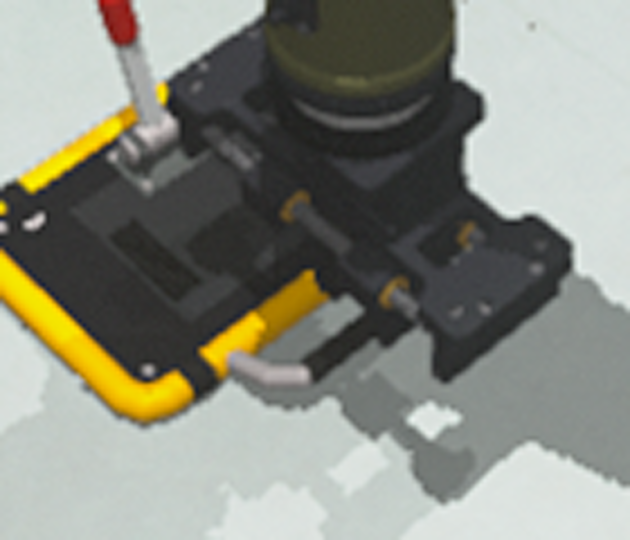

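The fingers sit over the bar, which runs from crop (310,360) to (380,320), and the stand is up at the left. I'll descend carefully.

Call:
{"method": "arm_command", "body": {
  "plan": [
    [0,0,6,0,0,0,0.27],
    [0,0,6,0,0,0,0.27],
    [0,0,5,0,0,0,0.27],
    [0,0,4,0,0,0,0.27],
    [0,0,3,0,0,0,0.27]
  ]
}}

```text
clock: 13.55
tool_pos: [0.4598, 0.1154, 0.0236]
orientation: [3.142, 0.0, 1.532]
ft_force: [0.3, -0.3, -0.1]
finger_gap: 0.0238
grip_force: 0.0
```

Clear past the bar top. Continue down, then close.

Call:
{"method": "arm_command", "body": {
  "plan": [
    [0,0,5,0,0,0,0.27],
    [0,0,5,0,0,0,0.27],
    [0,0,4,0,0,0,0.27],
    [0,0,3,0,0,0,0.27],
    [0,0,0,0,0,0,0.27]
  ]
}}

```text
clock: 14.18
tool_pos: [0.4596, 0.1154, 0.0066]
orientation: [-3.141, 0.0, 1.532]
ft_force: [-0.2, 0.7, 0.6]
finger_gap: 0.0235
grip_force: 0.0
```

Call:
{"method": "arm_command", "body": {
  "plan": [
    [0,0,0,0,0,0,0.05],
    [0,0,0,0,0,0,0.05],
    [0,0,0,0,0,0,0.05],
    [0,0,0,0,0,0,0.05],
    [0,0,0,0,0,0,0.05]
  ],
  "squeeze": 20
}}

```text
clock: 14.8
tool_pos: [0.4602, 0.1155, 0.0069]
orientation: [3.141, -0.0, 1.532]
ft_force: [2.7, 0.8, -1.5]
finger_gap: 0.0121
grip_force: 20.0
```

```bash
python3 -c "
import numpy as np
t=np.radians(np.arange(0,97,4.));f=t+np.radians(4.7);Rr=182.6
x=-Rr*np.cos(f)+9*t;z=Rr*np.sin(f)
for i in range(24):print(round(np.degrees(t[i+1])),(x[i+1]-x[i]).round(1),(-(z[i+1]-z[i])).round(1))"
```

```text
4 2.1 -12.7
8 3.0 -12.5
12 3.9 -12.3
16 4.7 -12.1
20 5.5 -11.8
24 6.4 -11.4
28 7.1 -11.0
32 7.9 -10.5
36 8.6 -9.9
40 9.3 -9.4
44 9.9 -8.7
48 10.5 -8.1
52 11.0 -7.4
56 11.5 -6.6
60 12.0 -5.8
64 12.3 -5.0
68 12.7 -4.2
72 12.9 -3.4
76 13.1 -2.5
80 13.3 -1.6
84 13.4 -0.7
88 13.4 0.2
92 13.3 1.0
96 13.2 1.9
```

Call:
{"method": "arm_command", "body": {
  "plan": [
    [0,2,-12.7,0,0,0,0.05],
    [0,3,-12.5,0,0,0,0.05],
    [0,4,-12.3,0,0,0,0.05],
    [0,4.7,-12,0,0,0,0.05],
    [0,5.5,-12,0,0,0,0.05]
  ],
  "squeeze": 25
}}

```text
clock: 15.42
tool_pos: [0.4776, 0.1141, 0.069]
orientation: [-3.139, 0.001, 1.532]
ft_force: [2.7, -0.5, -5.5]
finger_gap: 0.0119
grip_force: 25.4
```

Call:
{"method": "arm_command", "body": {
  "plan": [
    [0,6.4,-11.4,0,0,0,0.05],
    [0,7.1,-11,0,0,0,0.05],
    [0,8,-10.5,0,0,0,0.05],
    [0,8.6,-10,0,0,0,0.05],
    [0,9.3,-9.4,0,0,0,0.05]
  ]
}}

```text
clock: 16.05
tool_pos: [0.5163, 0.1123, 0.1209]
orientation: [-3.138, 0.002, 1.532]
ft_force: [1.5, -0.0, -6.5]
finger_gap: 0.0109
grip_force: 25.2
```

```bash
python3 -c "
from h import *
go((.4605,.115,.022),(180,0,87.7),1)
p,d=ctrl.capture('scene');cv2.imwrite('pics/v7.png',cv2.resize(p[170:330,180:380],None,fx=3.5,fy=3.5,interpolation=cv2.INTER_CUBIC))"
```

```text
t 16.05 p [0.5163 0.1123 0.1209] rpy [-1.798e+02  1.000e-01  8.780e+01] F [ 1.5 -0.  -6.5] gap 0.0109 grip 25.2
[np.float64(0.8), np.float64(-55.4), np.float64(99.1), np.float64(-0.23), np.float64(0.11), np.float64(0.1)]
```

View pics/v7.png

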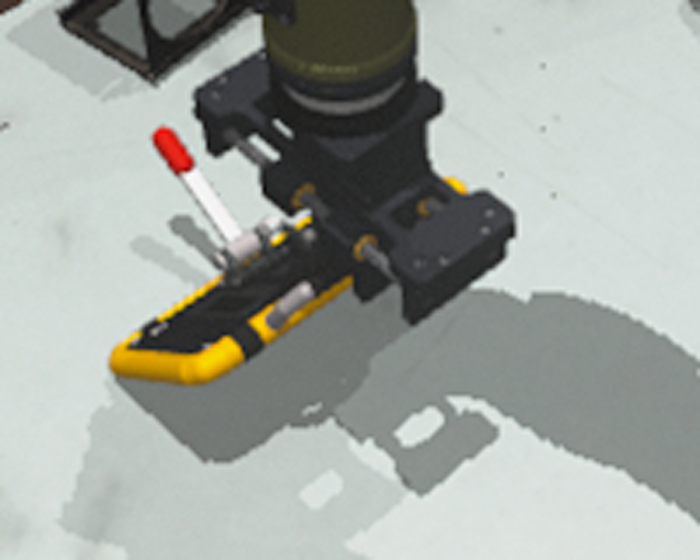

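The panel is tilting up with its bottom edge on the bench, the foot is out at crop (170,150), and the grip is holding. The gap has shrunk slightly, so I'll check for slip through the tilt and the handle geometry.

```bash
cat >> h.py <<'E'
def tilt():
    p,d=ctrl.capture("scene");K,o,M=cam("scene");v,u=np.mgrid[0:480,0:640]
    P=(np.stack([(u-K[0,2])/K[0,0],(v-K[1,2])/K[1,1],np.ones_like(d)],-1)*d[...,None])@M.T+o
    h=cv2.cvtColor(p,cv2.COLOR_BGR2HSV)
    y=(h[...,0]>20)&(h[...,0]<35)&(h[...,1]>120)&(h[...,2]>80)&(P[...,0]>.4)&(P[...,0]<.78)&(P[...,1]<.24)&(P[...,1]>-.02)&(P[...,2]<.22)&(d>0)
    q=P[y&(P[...,1]>.19)]; print("left tube n",len(q))  # left side tube: line in x-z
    c=q.mean(0);w=np.linalg.svd(q[:,[0,2]]-c[[0,2]],full_matrices=False)[2][0];w*=np.sign(w[1])
    print("tilt deg",np.degrees(np.arctan2(w[1],-w[0])).round(1),"x",np.percentile(q[:,0],[1,99]).round(3),"z",np.percentile(q[:,2],[1,99]).round(3))
    for t in("panel_handle","kickstand_foot","kickstand_hub"):
        for f in ctrl.pinpoint(t,"scene")[:1]:
            i=np.round(f["position"]).astype(int);print(t,round(f["score"],2),i,P[i[1],i[0]].round(3))
E
python3 -c "
from h import *
tilt()"
```

```text
left tube n 304
tilt deg 41.3 x [0.532 0.646] z [0.016 0.112]
panel_handle 0.66 [282 242] [0.48  0.141 0.197]
kickstand_foot 0.72 [228 207] [0.704 0.1   0.096]
kickstand_hub 0.8 [248 238] [0.636 0.106 0.05 ]
```

No slip: the tilt is about 41° and the bar is about 17 mm behind the tip. Continue.

Call:
{"method": "arm_command", "body": {
  "plan": [
    [0,10,-8.7,0,0,0,0.05],
    [0,10.5,-8,0,0,0,0.05],
    [0,11,-7.4,0,0,0,0.05],
    [0,11.5,-6.6,0,0,0,0.05],
    [0,12,-5.8,0,0,0,0.05]
  ]
}}

```text
clock: 16.92
tool_pos: [0.5717, 0.1106, 0.156]
orientation: [-3.138, 0.001, 1.532]
ft_force: [1.0, -0.5, -9.0]
finger_gap: 0.0104
grip_force: 25.3
```

Call:
{"method": "arm_command", "body": {
  "plan": [
    [0,12.3,-5,0,0,0,0.05],
    [0,12.7,-4.2,0,0,0,0.05],
    [0,13,-3.4,0,0,0,0.05],
    [0,13,-2.5,0,0,0,0.05],
    [0,0,0,0,0,0,0.05]
  ]
}}

```text
clock: 17.55
tool_pos: [0.6237, 0.1085, 0.1706]
orientation: [-3.14, 0.001, 1.532]
ft_force: [1.6, -0.1, -8.7]
finger_gap: 0.01
grip_force: 25.4
```

```bash
python3 -c "
from h import *
tilt();go((.65,.105,.172),(180,0,87.7),1)"
```

```text
left tube n 276
tilt deg 75.7 x [0.613 0.656] z [0.02  0.161]
panel_handle 0.86 [246 195] [0.605 0.118 0.215]
kickstand_foot 0.62 [217 211] [0.746 0.104 0.054]
kickstand_hub 0.61 [240 229] [0.626 0.13  0.108]
t 17.75 p [0.6219 0.1089 0.1711] rpy [-1.798e+02  1.000e-01  8.780e+01] F [-0.3  0.1 -9.7] gap 0.0097 grip 25.4
[np.float64(-2.8), np.float64(28.2), np.float64(-1.0), np.float64(-0.25), np.float64(0.07), np.float64(0.1)]
```

Call:
{"method": "arm_command", "body": {
  "plan": [
    [0,10,0,0,0,0,0.05],
    [0,10,0,0,0,0,0.05],
    [0,10,0,0,0,0,0.05],
    [0,10,0,0,0,0,0.05],
    [0,0,0,0,0,0,0.05]
  ]
}}

```text
clock: 18.38
tool_pos: [0.6656, 0.1073, 0.1721]
orientation: [3.14, -0.0, 1.531]
ft_force: [1.4, -0.1, -9.1]
finger_gap: 0.0097
grip_force: 25.4
```

```bash
python3 -c "
from h import *
tilt();go((.65,.105,.172),(180,0,87.7),1)
p,d=ctrl.capture('scene');cv2.imwrite('pics/v8.png',cv2.resize(p[130:290,160:360],None,fx=3.5,fy=3.5,interpolation=cv2.INTER_CUBIC))"
```

```text
left tube n 308
tilt deg 77.8 x [0.654 0.691] z [0.019 0.162]
panel_handle 0.61 [232 184] [0.648 0.117 0.214]
kickstand_foot 0.64 [207 202] [0.784 0.103 0.056]
kickstand_hub 0.65 [230 220] [0.664 0.126 0.104]
t 18.575 p [0.6633 0.1075 0.1719] rpy [-179.9    0.    87.8] F [ -0.5  -0.8 -10.4] gap 0.0098 grip 25.4
[np.float64(-3.0), np.float64(-13.1), np.float64(-0.0), np.float64(-0.1), np.float64(0.02), np.float64(0.08)]
```

View pics/v8.png

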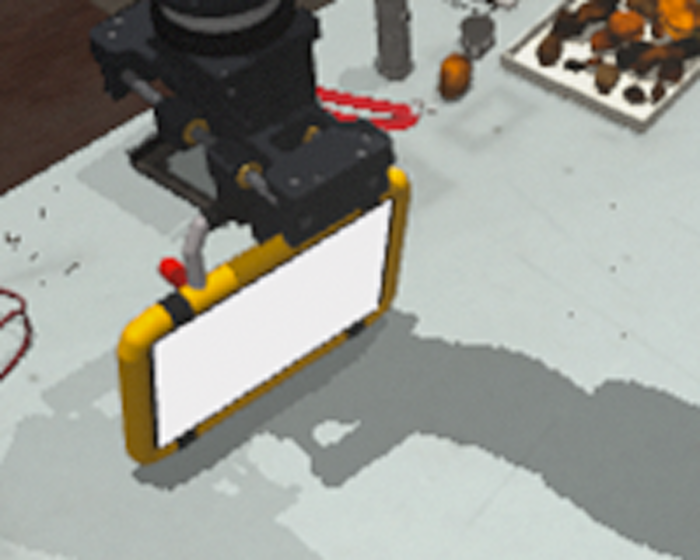

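The panel hangs nearly upright at about 78°, face to the robot, just off the bench, with the red foot behind it (crop (172,270)). Grip friction is keeping it fixed to the gripper, so I'll tilt the tool about the bar and then lower.

Call:
{"method": "arm_command", "body": {
  "plan": [
    [0,0,-3,0,0,0,0.05],
    [0,-1.2,0,4,0,0,0.05],
    [0,-1.2,0,4,0,0,0.05],
    [0,-1.2,0,4,0,0,0.05],
    [0,-1,0,3,0,0,0.05]
  ]
}}

```text
clock: 19.25
tool_pos: [0.6607, 0.1074, 0.1759]
orientation: [-2.881, -0.0, 1.531]
ft_force: [-0.5, -0.7, -8.8]
finger_gap: 0.0095
grip_force: 25.4
```

Call:
{"method": "arm_command", "body": {
  "plan": [
    [0,0,0,0,0,0,0.05],
    [0,0,0,0,0,0,0.05],
    [0,0,0,0,0,0,0.05],
    [0,0,0,0,0,0,0.05],
    [0,0,0,0,0,0,0.05]
  ]
}}

```text
clock: 19.88
tool_pos: [0.6596, 0.1076, 0.1759]
orientation: [-2.88, 0.0, 1.532]
ft_force: [-0.9, 0.1, -9.1]
finger_gap: 0.0102
grip_force: 25.4
```

```bash
python3 -c "
from h import *
tilt();go((.65,.105,.172),(180,0,87.7),1);print(ctrl.sense()['q'].round(2))
p,d=ctrl.capture('scene');cv2.imwrite('pics/v9.png',cv2.resize(p[130:290,160:360],None,fx=3.5,fy=3.5,interpolation=cv2.INTER_CUBIC))"
```

```text
left tube n 408
tilt deg 90.6 x [0.642 0.657] z [0.02  0.167]
panel_handle 0.73 [231 181] [0.649 0.117 0.222]
kickstand_hub 0.82 [240 232] [0.645 0.118 0.073]
t 20.075 p [0.6597 0.1076 0.1757] rpy [-165.     0.    87.8] F [-0.3  0.4 -9.5] gap 0.01 grip 25.4
[np.float64(-3.0), np.float64(-8.3), np.float64(6.0), np.float64(-14.99), np.float64(0.01), np.float64(0.06)]
[-0.06  0.96 -0.34  1.17  0.2   1.29 -0.41]
```

View pics/v9.png

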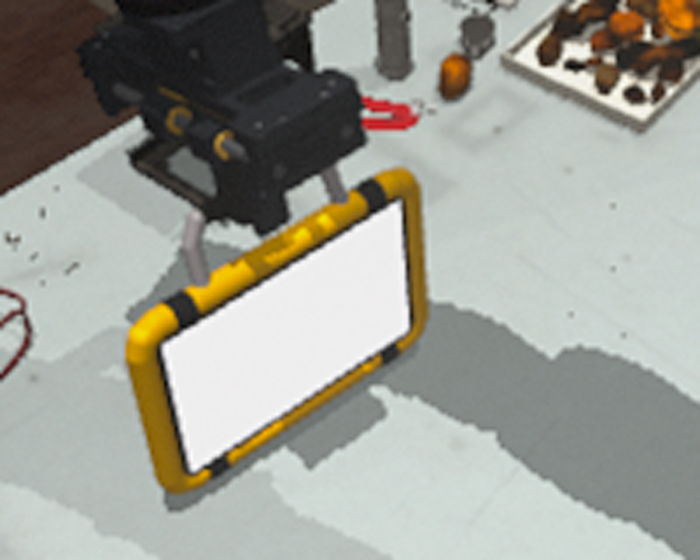

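The panel is about 90° upright and still hanging slightly off the bench. I'll tilt a little further and lower to contact.

Call:
{"method": "arm_command", "body": {
  "plan": [
    [0,-1,0,3,0,0,0.05],
    [0,0.6,1.9,0,0,0,0.05],
    [0,0.3,1,0,0,0,0.05],
    [0,0.3,1,0,0,0,0.05],
    [0,0,0,0,0,0,0.05]
  ]
}}

```text
clock: 20.75
tool_pos: [0.6585, 0.1077, 0.1719]
orientation: [-2.828, 0.0, 1.532]
ft_force: [-0.7, -0.4, -8.7]
finger_gap: 0.0097
grip_force: 25.4
```

Call:
{"method": "arm_command", "body": {
  "plan": [
    [0,0.3,1,0,0,0,0.05],
    [0,0.3,1,0,0,0,0.05],
    [0,0,0,0,0,0,0.05],
    [0,0,0,0,0,0,0.05],
    [0,0,0,0,0,0,0.05]
  ]
}}

```text
clock: 21.38
tool_pos: [0.6586, 0.1077, 0.1698]
orientation: [-2.828, -0.0, 1.532]
ft_force: [-0.5, 0.1, -9.3]
finger_gap: 0.01
grip_force: 25.4
```

Call:
{"method": "arm_command", "body": {
  "plan": [
    [0,0.3,1,0,0,0,0.05],
    [0,0.3,1,0,0,0,0.05],
    [0,0.3,1,0,0,0,0.05],
    [0,0,0,0,0,0,0.05],
    [0,0,0,0,0,0,0.05]
  ]
}}

```text
clock: 22.0
tool_pos: [0.6587, 0.1081, 0.167]
orientation: [-2.828, -0.001, 1.532]
ft_force: [0.5, 1.6, -5.7]
finger_gap: 0.0101
grip_force: 25.2
```

Call:
{"method": "arm_command", "body": {
  "plan": [
    [0,0.3,1,0,0,0,0.05],
    [0,0.3,1,0,0,0,0.05],
    [0,0,0,0,0,0,0.05],
    [0,0,0,0,0,0,0.05],
    [0,0,0,0,0,0,0.05]
  ]
}}

```text
clock: 22.62
tool_pos: [0.6596, 0.1088, 0.1664]
orientation: [-2.831, -0.002, 1.532]
ft_force: [0.5, 2.9, 4.6]
finger_gap: 0.0098
grip_force: 24.2
```

```bash
python3 -c "
from h import *
tilt()"
```

```text
left tube n 419
tilt deg 93.4 x [0.636 0.658] z [0.01  0.158]
panel_handle 0.92 [229 187] [0.661 0.117 0.197]
kickstand_hub 0.69 [436 197] [ 0.42  -0.311  0.034]
```

Call:
{"method": "arm_command", "body": {
  "plan": [
    [0,0,0,0,0,0,0.05],
    [0,0,0,0,0,0,0.05],
    [0,0,0,0,0,0,0.05],
    [0,0,0,0,0,0,0.05],
    [0,0,0,0,0,0,0.05]
  ],
  "squeeze": 6
}}

```text
clock: 23.45
tool_pos: [0.6587, 0.108, 0.1652]
orientation: [-2.828, -0.001, 1.532]
ft_force: [0.6, 2.8, 5.6]
finger_gap: 0.0102
grip_force: 5.5
```

Call:
{"method": "arm_command", "body": {
  "plan": [
    [0,0,0,0,0,0,0.05],
    [0,0,0,0,0,0,0.05],
    [0,0,0,0,0,0,0.05],
    [0,0,0,0,0,0,0.05],
    [0,0,0,0,0,0,0.05]
  ],
  "squeeze": 12
}}

```text
clock: 24.08
tool_pos: [0.6587, 0.108, 0.1653]
orientation: [-2.828, -0.001, 1.532]
ft_force: [2.1, 2.6, 6.3]
finger_gap: 0.01
grip_force: 11.5
```

```bash
python3 -c "
from h import *
tilt();go((.65,.105,.172),(180,0,87.7),1)
p,d=ctrl.capture('scene');cv2.imwrite('pics/v10.png',cv2.resize(p[130:290,160:360],None,fx=3.5,fy=3.5,interpolation=cv2.INTER_CUBIC))"
```

```text
left tube n 416
tilt deg 93.3 x [0.635 0.656] z [0.01  0.158]
panel_handle 0.75 [398 169] [ 0.55  -0.325  0.035]
kickstand_hub 0.9 [240 233] [0.64  0.122 0.077]
t 24.275 p [0.6586 0.108  0.1652] rpy [-162.    -0.    87.8] F [1.8 2.9 5.1] gap 0.01 grip 11.5
[np.float64(-3.3), np.float64(-10.2), np.float64(-3.8), np.float64(-17.96), np.float64(-0.02), np.float64(0.06)]
```

View pics/v10.png

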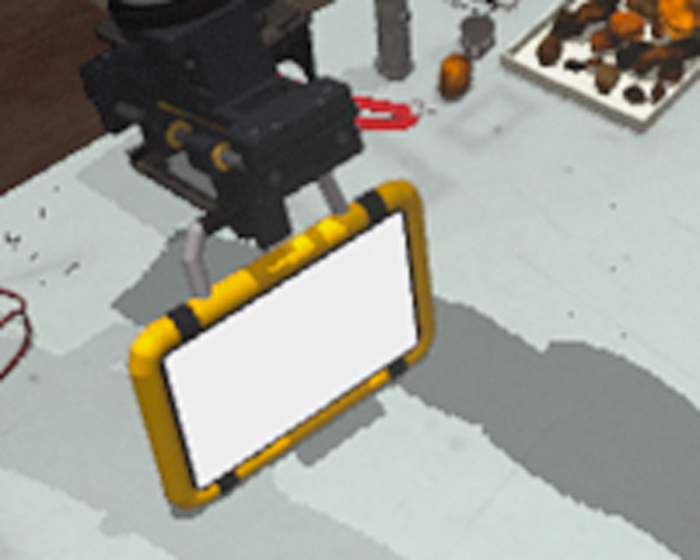

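The panel stands upright at about 93°, bottom tube on the bench (crop (190,505) to (425,350)). It is settled, pressed down lightly and held at the handle. The foot is hidden behind it, but the tilt matches both supports being down.

```bash
python3 -c "
from cell import ctrl
print(ctrl.hand_in())"
```

```text
the job is handed in; nothing more can be done
None
```

The job is handed in, with no verdict returned: the kickstand is fully out and the panel stands upright (about 93° measured), held by its handle at about 11 N; the foot was hidden from the camera, so its contact with the bench is inferred from the tilt and force readings.

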